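# Brush the offcuts off the mask-carving bed

## Task

Take the bench brush by its grip and sweep both limewood offcuts along the carving bed, away from the vise and over the open end into the catch tray; push them with the brush only, not with the gripper. Then stand the brush on its bristles on the bench, clear of the bed and tray, and let go.

Things in the scene. Friction and masses are not known exactly. Their poses are not given: they have to be found in the camera images.
- brush_grip (a point): Bench brush, 0.2 kg, 95 mm tall, standing on its bristles (solid block 128 x 38, 38 tall). Above: wooden back 118 x 28 x 16, then the grip, an upright rib 80 long, 24 wide, 41 tall. Point: mid-brush, in the rib, 78 above the bristle ends. x along brush and rib, y across (pinch and sweep along y), z up. About 18 cm to one side lies a float: same grip, thin wide plate, no bristles; not the brush.
- bed: Fixed dark wooden carving bed, top 45 mm above bench (all in mm). Origin: bench level, mid-width; x from vise to tray, y across, z up. Board x -150 to 120, clear width 165 (y +-82) between fences 18 high. Vise jaws with blank at x -150 to -85, up to 97 above bench. Open end at x 120, no lip; beyond it the steel catch tray: inside x 120 to 236, y +-82, floor 4 and walls 34 above bench.
- scrap_1_mid (a point): L-shaped limewood offcut, 40 x 30 x 24 mm, 15 g, loose on the board between vise and open end. Point: half-way up, 12 mm above its underside; x along its length, z up at the start.
- scrap_2_mid (a point): Block-shaped limewood offcut with dark bark on one side, 34 x 28 x 26 mm, 15 g, loose on the board beside the other. Point: half-way up, 13 mm above its underside; x along its length, z up at the start.
There are look-alikes about, which are no part of the job. Leave any green or yellow look-alike of the part that bears brush_grip alone.

How it is judged:
By the outcome, as a careful person would: the job done as asked, in the order asked, and still so for the second after the job is handed in, with the robot touching nothing.
It also fails if it takes over 51 s, if anything falls off the work surface, if the arm or the gripper's body presses on something with over 40 N, if the wrist force passes 120 N, or if a joint passes its speed limit or range.

## Robot

A 6-joint arm with a two-finger parallel gripper is mounted at the origin on the work surface. World frame = base frame: x ahead of the robot, y to its left, z up, the work surface at z = 0. Lengths are in m, angles in degrees, forces in N, time in s.
With the tool pointing down it reaches from about 0.3 to 0.95 m from the base axis. Payload 3.1 kg.
Tool frame: the origin (TCP) lies at the very end of the fingers, on their centre line; the grasp point (between the pads) lies 19 mm behind it (hold_point_z is the distance from the TCP to the grasp point, in m); z points along the fingers, y is the line along which they close (so a half turn about z gives the same grasp; the last joint's range is limited). The gripper opens to 85 mm and grips with 20 to 120 N. Pads are 22 mm wide; open, the fingers measure 114 mm over their backs; the gripper's body (76 mm by 85 mm) begins 54 mm behind the grasp point. The pads swing forward as they close: fully open they stand 13 mm farther back than shut.
Start: joints at [-73.092, 17.653, 93.61, -0, 68.738, -3.994], TCP at [0.223, -0.584, 0.231] pointing down, gripper open.
Joint ranges: [-175.34, 175.34], [-45.06, 112.39], [2.9, 150.54], [-68.45, 248.45], [3.09, 151.38], [-168.51, 168.51]. Speed limits (degrees/s): [159.86, 159.86, 180, 180, 180, 180].

## Interface

Orientations are given as [roll, pitch, yaw] about the fixed x, y, z axes, in that order (R = Rz(yaw) Ry(pitch) Rx(roll)).
In Python, from station import * gives the robot as it stands.
- The arm moves only by the tool jog_arm, never from a script. Its argument "targets" is one flat list of numbers, 7 for each row, row after row: the shift along the tool's x, y, z in units of 40 mm (1.0 is 40 mm), then the turn, a rotation vector about the tool's x, y, z in units of 8 degrees (1.0 is 8 degrees), then the closure, from -1 (fully open) to 1 (shut), so that 0 is half open. A call has 1 to 20 rows; each row is the pose to reach, as a shift and turn from the pose commanded when the call began, along the tool's axes at that moment; what a row does not reach only later rows make up. A row lasts 1/8 s, in which the tool goes at most 62.5 mm and 10.7 degrees, less where a joint would pass 70% of its speed; a pose out of reach is approached as far as the arm can. A call with a gripper value outside its range is refused whole. The fingers move at their own pace and stop on an object; "force" is the grip in N (left out, the last holds). Time passes only in rows, so rows that repeat a pose let the fingers close. It gives the time, the measured TCP pose, the force, the opening and the grip force at its end, in the units of the state.
- sense(): the state, without advancing time (a new reading comes with each control period).
- grab_frame(name): name is "side" or "top" or "wrist"; returns a dict with "color" (480x640x3 uint8, red, green, blue), "z_map" (480x640 float32, m along the optical axis (not along the pixel's ray), 0 where there is no reading), "camera_matrix" (3x3 intrinsics, pixels), "k1" (the pictures are not rectified: a ray, as slopes to the right and down, at radius r is drawn at 1 + k1 r^2 times it, then the intrinsics apply), "xyz" and "attitude" of the camera in the world; the wrist camera has in their place "hand_eye" (4x4, takes a point from camera to tool coordinates, whose origin is the TCP and whose axes are the flange's). Camera axes: x right, y up, looking along -z (the intrinsics and any distortion apply to the point x, -y, -z); pixel columns grow to the right and rows downward; lengths in m; the calibration is good to about 2 mm. A picture is of the moment at which its call begins: read the wrist's pose just before it.
- finish_job(): hands the job in; it is judged then, once.
The state is a dict: "time_s": time; "qpos": joint angles; "joint_vel": joint speeds; "effort": joint torques, N m; "ee_pos": TCP position; "tcp_rot": TCP orientation; "force": force on the tool from outside, world axes, zero at the start; "wrist_torque": the same for the moment, N m; "finger_gap": opening from 0.0 (shut) to 1.0 (fully open); "finger_force": force on a finger pad.
Only numpy, scipy, OpenCV 4.12 (cv2) and the standard library are available. Lean on these libraries where they do the work, as an engineer would, in place of code of your own. Each camera call takes 0.05 s, during which the arm holds its last target. There are 200 camera calls.

## Working session

There is one attempt and no reset: what is moved stays moved. The work goes in short steps, Python scripts to look and compute and a tool call to move; the robot and the scene stay as the last step left them, time stands still between calls to the robot, and variables do not carry over. Pictures are saved under pics/ and viewed, at most 10 in all, crops included, and the job is handed in when it is done.

Besides the shell and the picture viewer there is one more tool, called after "Request:" as a command line: name --argument value ..., lists and objects as JSON in quotes. jog_arm: Moves the arm, as the interface text tells. Its arguments: {"type":"object","properties":{"targets":{"type":"array"},"force":{"type":"number"}},"required":["targets"]}

```bash
mkdir -p pics; cat > h.py <<'E'
from station import *
import numpy as np, cv2
from scipy.spatial.transform import Rotation as R
def cloud(f,s=None):
    K=f["camera_matrix"];z=f["z_map"];k=f["k1"]
    v,u=np.mgrid[0:480,0:640].astype(float)
    d=np.array([k,0,0,0],float)
    p=cv2.undistortPoints(np.stack([u,v],-1).reshape(-1,1,2),np.array(K,float),d).reshape(480,640,2)
    P=np.stack([p[...,0]*z,-p[...,1]*z,-z],-1)
    if "hand_eye" in f:
        H=np.array(f["hand_eye"]);P=P@H[:3,:3].T+H[:3,3]
        Rt=rot(s["tcp_rot"]);W=P@Rt.T+np.array(s["ee_pos"])
    else:
        W=P@rot(f["attitude"]).T+np.array(f["xyz"])
    W[z==0]=np.nan
    return W
def rot(a):
    a=np.array(a,float)
    return a if a.shape==(3,3) else R.from_euler("xyz",a,degrees=True).as_matrix()
E
python3 - <<'E'
from h import *
s=sense();print({k:np.round(v,3).tolist() for k,v in s.items()})
for n in ("top","side"):
    f=grab_frame(n);print(n,f["xyz"],f["attitude"],f["k1"])
    W=cloud(f);np.savez(f"{n}.npz",W=W,c=f["color"])
    cv2.imwrite(f"pics/{n}.png",f["color"][...,::-1])
E
```

```text
{'time_s': 0.0, 'qpos': [-73.092, 17.705, 93.69, 0.0, 68.738, -3.994], 'joint_vel': [0.032, -0.108, -0.045, 0.004, 0.025, 0.039], 'effort': [0.0, -41.525, -27.667, -0.0, 0.01, -0.0], 'ee_pos': [0.223, -0.583, 0.23], 'tcp_rot': [-179.867, -0.01, 20.901], 'force': [-1.09, -0.621, 0.264], 'wrist_torque': [-0.006, -0.042, -0.016], 'finger_force': 0.0, 'finger_gap': 1.001}
top [ 0.34936619 -0.05017962  0.95572652] [  9.65520933   0.26442333 -91.17904527] -0.018561365244667147
side [-0.12957603  0.53420316  1.00074123] [ 4.39021797e+01  5.15564641e-02 -1.33859470e+02] -0.00072706203953684
```

View pics/top.png

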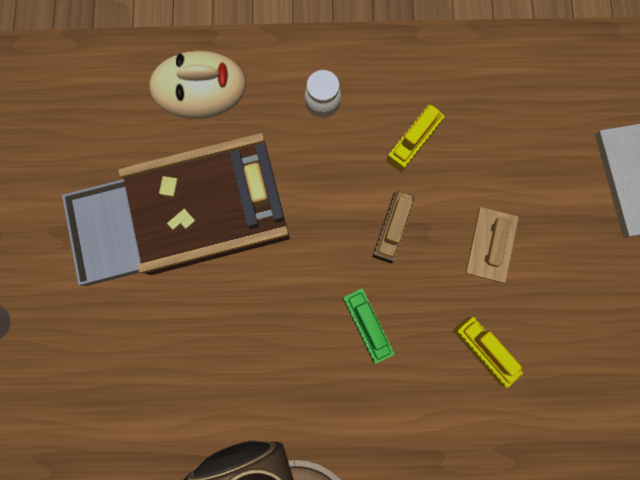

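View pics/side.png

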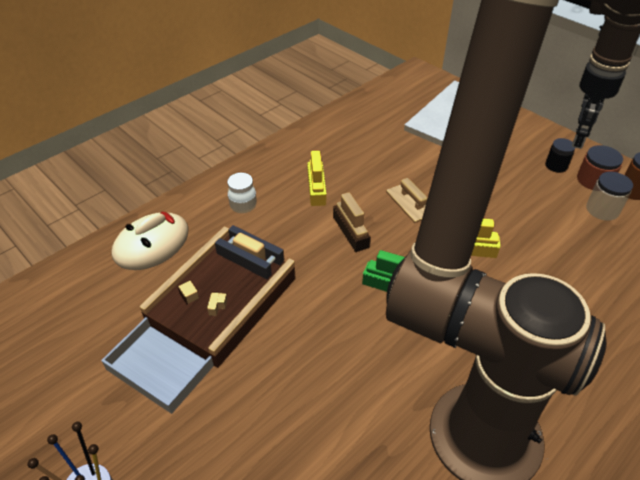

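The top view shows the brush (natural wood, dark bristles) at about (396,225), with the float at (493,245). The bed runs from the vise at (258,185) to the tray at (105,232). The scraps are the block at (168,186) and the L at (181,219).

```bash
python3 - <<'E'
from h import *
d=np.load("top.npz");W=d["W"];c=d["c"]
def box(u0,u1,v0,v1,z0,z1):
    m=np.zeros((480,640),bool);m[v0:v1,u0:u1]=1
    m&=(W[...,2]>z0)&(W[...,2]<z1);return m
def rect(n,m):
    P=W[m];(cx,cy),(w,h),a=cv2.minAreaRect((P[:,:2]*1000).astype(np.float32))
    print(n,len(P),"c",round(cx,1),round(cy,1),"wh",round(w,1),round(h,1),"ang",round(a,1),"z",np.round(np.percentile(P[:,2],[5,50,95])*1000,1))
rect("grip",box(365,420,180,270,.085,.105))
rect("brush back",box(365,420,180,270,.046,.065))
rect("brush",box(365,420,180,270,.02,.105))
rect("green",box(335,400,280,370,.02,.11))
rect("yellow",box(380,450,95,175,.02,.11))
rect("jar",box(300,345,65,120,.02,.2))
rect("head",box(140,250,45,120,.02,.2))
rect("float",box(465,520,200,285,.03,.11))
rect("scrap2",box(155,182,172,200,.060,.08))
rect("scrap1",box(162,200,205,235,.060,.08))
rect("board+",box(122,290,130,275,.035,.052))
rect("fences",box(110,295,130,275,.058,.068)&~box(150,205,165,240,0,1))
rect("vise",box(225,290,140,230,.085,.11))
rect("tray",box(55,140,175,290,.022,.05))
rect("trayfloor",box(70,135,185,280,-.01,.012))
rect("bench",box(300,340,200,260,-.05,.05))
E
```

```text
grip 654 c 522.7 -191.5 wh 24.4 80.4 ang 69.7 z [91.3 95.7 98.5]
brush back 345 c 523.0 -191.4 wh 28.1 119.3 ang 69.3 z [50.2 54.3 60.6]
brush 1515 c 522.8 -191.4 wh 39.1 129.1 ang 69.5 z [35.9 56.4 97.7]
green 1625 c 343.1 -137.0 wh 128.6 39.3 ang 24.4 z [36.7 56.3 97.3]
yellow 1451 c 693.8 -240.4 wh 39.2 131.0 ang 50.5 z [31.9 57.2 97.8]
jar 1340 c 775.2 -65.4 wh 64.7 64.5 ang 45.1 z [29.1 79.7 83.4]
head 4974 c 810.6 176.5 wh 184.0 131.3 ang 87.0 z [28.3 53.4 79.8]
float 753 c 487.5 -377.7 wh 25.6 91.1 ang 74.4 z [37.4 49.7 53.3]
scrap2 351 c 596.1 216.4 wh 30.0 34.6 ang 78.8 z [63.8 71.8 74.6]
scrap1 336 c 530.8 191.3 wh 31.0 39.9 ang 40.1 z [64.3 70.  72.7]
board+ 9676 c 560.6 173.8 wh 187.5 308.4 ang 13.6 z [43.3 46.2 49.1]
fences 2734 c 569.5 155.8 wh 196.4 269.1 ang 13.6 z [60.2 64.  66.8]
vise 1114 c 592.5 56.5 wh 138.4 63.9 ang 13.7 z [85.2 95.  99.8]
tray 1623 c 527.4 331.2 wh 175.5 152.3 ang 13.4 z [24.6 36.4 48.1]
trayfloor 4960 c 529.1 359.3 wh 191.9 125.7 ang 3.1 z [1.6 5.2 8.3]
bench 2387 c 524.3 -54.9 wh 74.8 115.0 ang 88.9 z [-1.6  1.2  4. ]
```

Request:
jog_arm --targets '[5.2, -3.2, 0.7, 0, 0, 2.5, -1, 10.5, -6.47, 1.5, 0, 0, 5.15, -1, 10.5, -6.47, 1.5, 0, 0, 5.15, -1, 10.5, -6.47, 1.5, 0, 0, 5.15, -1, 10.5, -6.47, 1.5, 0, 0, 5.15, -1, 10.5, -6.47, 1.5, 0, 0, 5.15, -1, 10.5, -6.47, 1.5, 0, 0, 5.15, -1, 10.5, -6.47, 1.5, 0, 0, 5.15, -1, 10.5, -6.47, 1.5, 0, 0, 5.15, -1, 10.5, -6.47, 1.5, 0, 0, 5.15, -1, 10.5, -6.47, 1.5, 0, 0, 5.15, -1, 10.5, -6.47, 1.5, 0, 0, 5.15, -1, 10.5, -6.47, 1.5, 0, 0, 5.15, -1]'

```text
time_s: 1.72
ee_pos: [0.5226, -0.1933, 0.1715]
tcp_rot: [180.0, -0.0, -20.4]
force: [0.7, -0.3, 0.1]
finger_gap: 0.999
finger_force: 0.0
```

```bash
python3 - <<'E'
from h import *
s=sense();print({k:np.round(s[k],4).tolist() for k in("time_s","qpos","ee_pos","tcp_rot","force")})
f=grab_frame("wrist");W=cloud(f,s)
cv2.imwrite("pics/w1.png",f["color"][...,::-1])
for lo,hi in((.085,.105),(.045,.06),(.03,.042)):
    m=(W[...,2]>lo)&(W[...,2]<hi)&(np.hypot(W[...,0]-.523,W[...,1]+.191)<.09)
    print(m.sum(),cv2.minAreaRect((W[m][:,:2]*1000).astype(np.float32)) if m.sum() else"",np.median(W[m][:,2]) if m.sum() else "")
E
```

```text
{'time_s': 1.725, 'qpos': [-24.7748, 13.9998, 105.7744, -0.0026, 60.2105, 85.6263], 'ee_pos': [0.5226, -0.1933, 0.1715], 'tcp_rot': [179.9965, -0.0151, -20.3998], 'force': [0.6634, -0.3498, 0.1398]}
4266 ((522.307861328125, -191.37838745117188), (24.020614624023438, 79.4749755859375), 69.3421630859375) 0.09468258864827567
1182 ((524.53857421875, -192.28680419921875), (27.97620391845703, 112.37168884277344), 69.2713623046875) 0.05355199552765304
1968 ((521.80224609375, -191.242919921875), (39.05680465698242, 128.17462158203125), 69.33313751220703) 0.03776320781144547
```

View pics/w1.png

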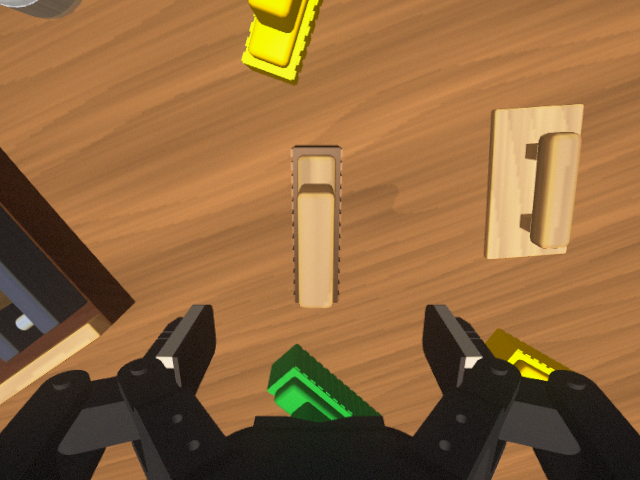

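The wrist view shows the brush grip at (316,230), aligned with the fingers. The float is at right (535,185) and the green brush at (320,390). Next I go down and grip.

Request:
jog_arm --targets '[-0.02, -0.04, 1, 0, 0, 0.05, -1, -0.02, -0.04, 1.8, 0, 0, 0.05, -1, -0.02, -0.04, 2.4, 0, 0, 0.05, -1, -0.02, -0.04, 2.8, 0, 0, 0.05, -1, -0.02, -0.04, 2.8, 0, 0, 0.05, -1, -0.02, -0.04, 2.8, 0, 0, 0.05, 1, -0.02, -0.04, 2.8, 0, 0, 0.05, 1, -0.02, -0.04, 2.8, 0, 0, 0.05, 1, -0.02, -0.04, 2.8, 0, 0, 0.05, 1, -0.02, -0.04, 2.8, 0, 0, 0.05, 1, -0.02, -0.04, 2.8, 0, 0, 0.05, 1, -0.02, -0.04, 2.8, 0, 0, 0.05, 1]' --force 60

```text
time_s: 3.28
ee_pos: [0.5234, -0.1909, 0.0601]
tcp_rot: [180.0, -0.1, -20.7]
force: [-0.8, -0.3, 5.3]
finger_gap: 0.267
finger_force: 59.7
```

Request:
jog_arm --targets '[0, 0, -0.5, 0, 0, 0, 1, 0, 0, -1.3, 0, 0, 0, 1, 0, 0, -2.1, 0, 0, 0, 1, 0, 0, -2.9, 0, 0, 0, 1, 0, 0, -3.5, 0, 0, 0, 1, -0.1, -0.5, -3.5, 0, 0, -0.3, 1, -0.25, -1.2, -3.5, 0, 0, -0.6, 1, -0.4, -2, -3.5, 0, 0, -1, 1, -0.55, -2.8, -3.5, 0, 0, -1.5, 1, -0.7, -3.6, -3.5, 0, 0, -2, 1, -0.85, -4.4, -3.5, 0, 0, -2.4, 1, -1, -5.2, -3.5, 0, 0, -2.8, 1, -1.2, -6, -3.5, 0, 0, -3.2, 1, -1.35, -6.8, -3.5, 0, 0, -3.7, 1, -1.5, -7.5, -3.5, 0, 0, -4.1, 1, -1.6, -7.96, -3.5, 0, 0, -4.29, 1, -1.6, -7.96, -3.5, 0, 0, -4.29, 1, -1.6, -7.96, -3.5, 0, 0, -4.29, 1]'

```text
time_s: 5.52
ee_pos: [0.5748, 0.1294, 0.1986]
tcp_rot: [180.0, 0.1, 13.6]
force: [-0.6, -0.1, -2.4]
finger_gap: 0.275
finger_force: 59.2
```

```bash
python3 - <<'E'
from h import *
s=sense();print({k:np.round(s[k],4).tolist() for k in("time_s","ee_pos","tcp_rot","force","finger_gap","finger_force")})
f=grab_frame("side");cv2.imwrite("pics/s2.png",f["color"][...,::-1])
E
```

```text
{'time_s': 5.525, 'ee_pos': [0.5748, 0.1294, 0.1986], 'tcp_rot': [179.9727, 0.092, 13.6125], 'force': [-0.608, -0.1039, -2.421], 'finger_gap': 0.2749, 'finger_force': 59.1953}
```

View pics/s2.png

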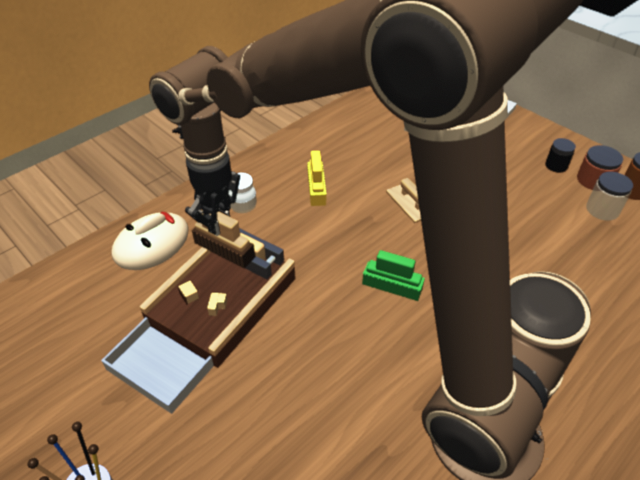

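The brush is held level above the bed, just in front of the vise, with its underside at about (225,240). The scraps are ahead of it at (188,292) and (217,302). Next I lower it.

Request:
jog_arm --targets '[0, 0, 0.4, 0, 0, 0, 1, 0, 0, 0.9, 0, 0, 0, 1, 0, 0, 1.4, 0, 0, 0, 1, 0, 0, 1.8, 0, 0, 0, 1, 0, 0, 2.1, 0, 0, 0, 1, 0, 0, 2.25, 0, 0, 0, 1, 0, 0, 2.25, 0, 0, 0, 1]'

```text
time_s: 6.45
ee_pos: [0.5754, 0.13, 0.1089]
tcp_rot: [-180.0, 0.0, 13.6]
force: [-0.4, 0.0, -1.1]
finger_gap: 0.269
finger_force: 59.2
```

```bash
python3 - <<'E'
from h import *
s=sense();print({k:np.round(s[k],4).tolist() for k in("time_s","ee_pos","tcp_rot","force","wrist_torque")})
f=grab_frame("side");cv2.imwrite("pics/s3.png",cv2.resize(f["color"][160:400,90:330,::-1],None,fx=2.5,fy=2.5))
E
```

```text
{'time_s': 6.45, 'ee_pos': [0.5754, 0.13, 0.1089], 'tcp_rot': [-179.9967, 0.0289, 13.6262], 'force': [-0.385, 0.0476, -1.0779], 'wrist_torque': [0.0068, -0.0199, -0.0251]}
```

View pics/s3.png

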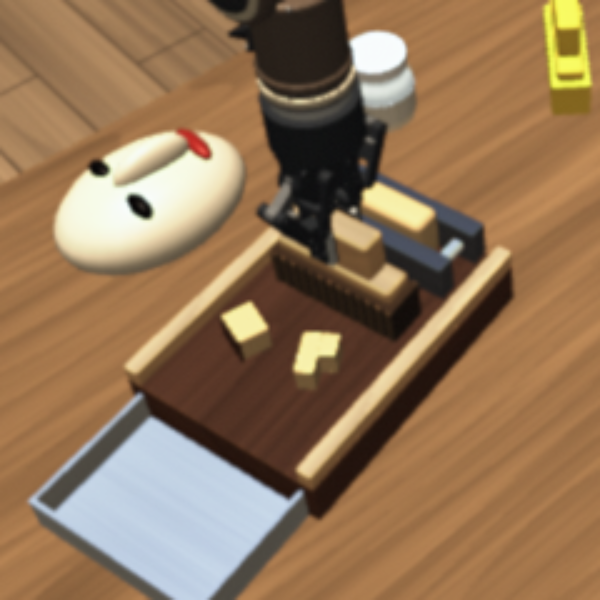

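The brush sits on the board behind both scraps, which are at crop pixels (245,330) and (315,360), and between the fences. Now I sweep.

Request:
jog_arm --targets '[0, -0.15, 0, 0, 0, 0, 1, 0, -0.4, 0, 0, 0, 0, 1, 0, -0.65, 0, 0, 0, 0, 1, 0, -0.9, 0, 0, 0, 0, 1, 0, -1.1, 0, 0, 0, 0, 1, 0, -1.3, 0, 0, 0, 0, 1, 0, -1.5, 0, 0, 0, 0, 1, 0, -1.7, 0, 0, 0, 0, 1, 0, -1.9, 0, 0, 0, 0, 1, 0, -2.1, 0, 0, 0, 0, 1, 0, -2.3, 0, 0, 0, 0, 1, 0, -2.5, 0, 0, 0, 0, 1]'

```text
time_s: 8.0
ee_pos: [0.5518, 0.2277, 0.1092]
tcp_rot: [-180.0, 0.0, 13.6]
force: [-0.0, -0.3, -2.1]
finger_gap: 0.273
finger_force: 59.1
```

```bash
python3 - <<'E'
from h import *
s=sense();print({k:np.round(s[k],4).tolist() for k in("time_s","ee_pos","tcp_rot","force","wrist_torque")})
f=grab_frame("side");cv2.imwrite("pics/s4.png",cv2.resize(f["color"][160:400,90:330,::-1],None,fx=2.5,fy=2.5))
E
```

```text
{'time_s': 8.0, 'ee_pos': [0.5518, 0.2277, 0.1092], 'tcp_rot': [-179.9986, 0.0032, 13.6224], 'force': [-0.0354, -0.278, -2.0899], 'wrist_torque': [-0.0289, -0.0278, -0.0249]}
```

View pics/s4.png

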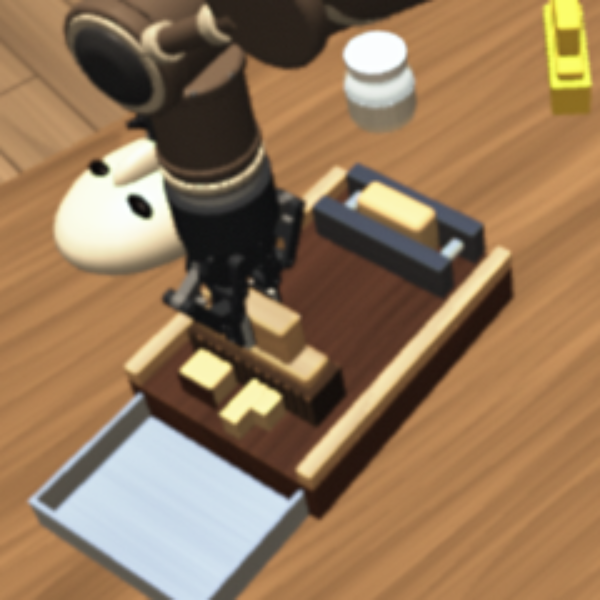

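Both scraps lie against the brush face, at (205,375) and (250,405), well inside its ends. I keep sweeping over the edge.

Request:
jog_arm --targets '[0, -0.15, 0, 0, 0, 0, 1, 0, -0.3, 0, 0, 0, 0, 1, 0, -0.45, 0, 0, 0, 0, 1, 0, -0.6, 0, 0, 0, 0, 1, 0, -0.75, 0, 0, 0, 0, 1, 0, -0.9, 0, 0, 0, 0, 1, 0, -1.05, 0, 0, 0, 0, 1, 0, -1.2, 0, 0, 0, 0, 1, 0, -1.35, 0, 0, 0, 0, 1, 0, -1.5, 0, 0, 0, 0, 1, 0, -1.65, 0, 0, 0, 0, 1, 0, -1.75, 0, 0, 0, 0, 1, 0, -1.75, 0, 0, 0, 0, 1, 0, -1.75, 0, 0, 0, 0, 1]'

```text
time_s: 9.8
ee_pos: [0.5354, 0.2951, 0.1092]
tcp_rot: [180.0, 0.0, 13.6]
force: [0.4, 0.2, -1.3]
finger_gap: 0.273
finger_force: 59.0
```

```bash
python3 - <<'E'
from h import *
s=sense();print({k:np.round(s[k],4).tolist() for k in("time_s","ee_pos","tcp_rot","force","wrist_torque")})
f=grab_frame("side");cv2.imwrite("pics/s5.png",cv2.resize(f["color"][190:430,80:320,::-1],None,fx=2.5,fy=2.5))
E
```

```text
{'time_s': 9.8, 'ee_pos': [0.5354, 0.2951, 0.1092], 'tcp_rot': [179.9899, 0.0052, 13.6227], 'force': [0.3635, 0.1722, -1.2946], 'wrist_torque': [0.0012, 0.014, -0.0137]}
```

View pics/s5.png

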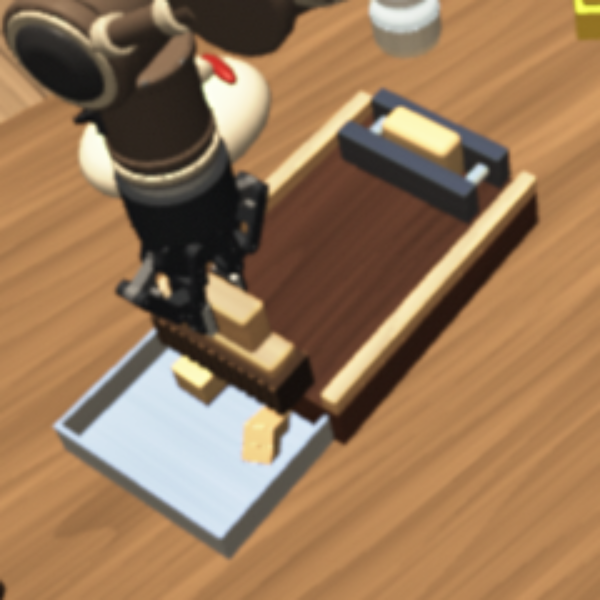

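Both scraps dropped into the tray, at crop pixels (200,378) and (265,435). Now I lift, back away over the bed and go to clear bench.

Request:
jog_arm --targets '[0, 0, -0.5, 0, 0, 0, 1, 0, 0, -1.3, 0, 0, 0, 1, 0, 0, -2.1, 0, 0, 0, 1, 0, 0, -2.5, 0, 0, 0, 1, -0.15, 0.5, -2.5, 0, 0, 0, 1, -0.4, 1.3, -2.5, 0, 0, 0, 1, -0.65, 2.2, -2.5, 0, 0, 0, 1, -0.9, 3.1, -2.5, 0, 0, 0, 1, -1.15, 4, -2.5, 0, 0, 0, 1, -1.45, 5, -2.5, 0, 0, 0, 1, -1.75, 6, -2.5, 0, 0, 0, 1, -2.05, 7, -2.5, 0, 0, 0, 1, -2.3, 8, -2.5, 0, 0, 0, 1, -2.6, 9, -2.5, 0, 0, 0, 1, -2.85, 9.8, -2.5, 0, 0, 0, 1, -3, 10.3, -2.5, 0, 0, 0, 1, -3, 10.3, -2.5, 0, 0, 0, 1, -3, 10.3, -2.5, 0, 0, 0, 1]'

```text
time_s: 12.1
ee_pos: [0.5145, -0.1333, 0.2081]
tcp_rot: [-179.9, 0.1, 13.6]
force: [-1.2, 1.4, -1.7]
finger_gap: 0.275
finger_force: 59.1
```

```bash
python3 - <<'E'
from h import *
s=sense();print({k:np.round(s[k],4).tolist() for k in("time_s","ee_pos","tcp_rot","force","finger_gap")})
f=grab_frame("top");W=cloud(f);cv2.imwrite("pics/t6.png",f["color"][...,::-1])
m=np.zeros((480,640),bool);m[240:290,300:440]=1
E
```

```text
{'time_s': 12.1, 'ee_pos': [0.5145, -0.1333, 0.2081], 'tcp_rot': [-179.9041, 0.1157, 13.5776], 'force': [-1.1765, 1.4187, -1.7016], 'finger_gap': 0.275}
```

View pics/t6.png

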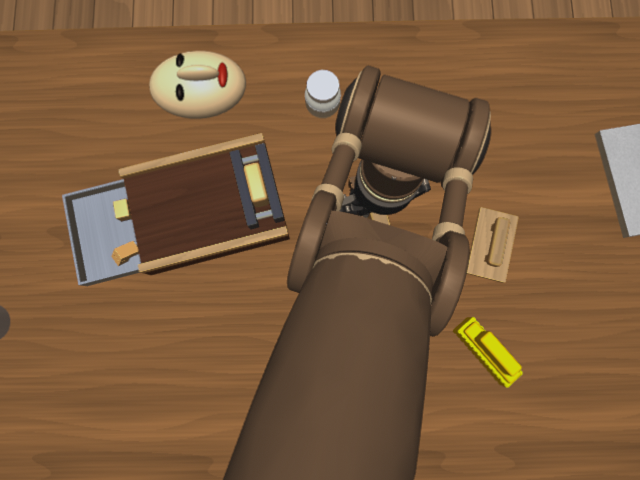

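Both scraps are in the tray, at (122,209) and (126,252). Next I lower the brush to the bench.

Request:
jog_arm --targets '[0, 0, 0.5, 0, 0, 0, 1, 0, 0, 1.2, 0, 0, 0, 1, 0, 0, 1.9, 0, 0, 0, 1, 0, 0, 2.5, 0, 0, 0, 1, 0, 0, 3, 0, 0, 0, 1, 0, 0, 3.3, 0, 0, 0, 1, 0, 0, 3.5, 0, 0, 0, 1, 0, 0, 3.6, 0, 0, 0, 1, 0, 0, 3.66, 0, 0, 0, 1, 0, 0, 3.68, 0, 0, 0, 1, 0, 0, 3.68, 0, 0, 0, 1]'

```text
time_s: 13.52
ee_pos: [0.5161, -0.1336, 0.0624]
tcp_rot: [180.0, -0.0, 13.6]
force: [0.4, -0.4, -1.2]
finger_gap: 0.273
finger_force: 59.3
```

Request:
jog_arm --targets '[0, 0, 0.03, 0, 0, 0, 1, 0, 0, 0.05, 0, 0, 0, 1, 0, 0, 0.05, 0, 0, 0, 1]'

```text
time_s: 13.9
ee_pos: [0.5159, -0.1336, 0.0602]
tcp_rot: [180.0, -0.0, 13.6]
force: [-0.0, 0.2, -0.8]
finger_gap: 0.269
finger_force: 59.4
```

Request:
jog_arm --targets '[0, 0, 0.03, 0, 0, 0, 1, 0, 0, 0.03, 0, 0, 0, 1, 0, 0, 0.03, 0, 0, 0, 1]'

```text
time_s: 14.28
ee_pos: [0.5159, -0.1337, 0.0601]
tcp_rot: [-180.0, 0.0, 13.6]
force: [-3.3, -0.5, 7.1]
finger_gap: 0.269
finger_force: 60.3
```

Contact with the bench (+7 N). I open, wait, then lift.

Request:
jog_arm --targets '[0, 0, 0, 0, 0, 0, 0.2, 0, 0, 0, 0, 0, 0, -0.3, 0, 0, 0, 0, 0, 0, -1, 0, 0, 0, 0, 0, 0, -1, 0, 0, 0, 0, 0, 0, -1, 0, 0, 0, 0, 0, 0, -1, 0, 0, 0, 0, 0, 0, -1, 0, 0, -0.4, 0, 0, 0, -1, 0, 0, -1, 0, 0, 0, -1, 0, 0, -2, 0, 0, 0, -1, 0, 0, -3, 0, 0, 0, -1, 0, 0, -4, 0, 0, 0, -1, 0, 0, -4, 0, 0, 0, -1, 0, 0, -4, 0, 0, 0, -1]'

```text
time_s: 16.02
ee_pos: [0.5155, -0.1334, 0.2192]
tcp_rot: [180.0, -0.0, 13.6]
force: [-0.1, 0.2, -0.2]
finger_gap: 0.998
finger_force: 0.0
```

```bash
python3 - <<'E'
from h import *
s=sense();print({k:np.round(s[k],4).tolist() for k in("time_s","ee_pos","force","finger_gap")})
f=grab_frame("wrist");W=cloud(f,s);g=grab_frame("side")
a=cv2.resize(f["color"],(400,300));b=cv2.resize(g["color"],(400,300))
cv2.imwrite("pics/e.png",np.hstack([a,b])[...,::-1])
m=(W[...,2]>.085)&(W[...,2]<.105)&(np.hypot(W[...,0]-.516,W[...,1]+.134)<.08)
print(m.sum(),cv2.minAreaRect((W[m][:,:2]*1000).astype(np.float32)),np.median(W[m][:,2]))
E
```

```text
{'time_s': 16.025, 'ee_pos': [0.5155, -0.1334, 0.2192], 'force': [-0.0659, 0.1589, -0.1822], 'finger_gap': 0.9978}
3040 ((515.122314453125, -134.67506408691406), (79.17132568359375, 24.00030517578125), 13.437272071838379) 0.094693273595732
```

View pics/e.png

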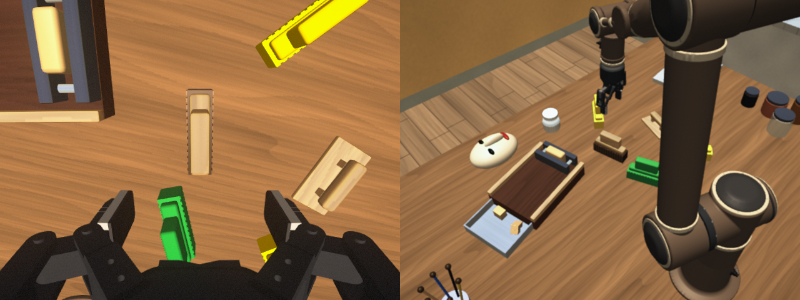

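The brush stands upright at (200,132) in the left half, top at 95 mm and clear of the bed. Both scraps are in the tray at (500,212) and (516,228) in the right half, and the gripper is free.

```bash
python3 -c "
from station import *
print(finish_job())"
```

```text
the job is handed in; nothing more can be done
None
```

Both offcuts were swept into the catch tray with the brush, and the brush now stands on its bristles on clear bench with the gripper free; I handed the job in at about 16 s.

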